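Third hand for a tray handle

TASK

Be my third hand: the wooden pastry tray between the low stops on the table still lacks the handle on one of its two ends. Find its bare end, pick up the loose wooden handle and press it there, level, with both feet flat on the outside of the end wall over the two drilled holes, so that I can screw it on from inside the tray. Bring it up without banging it, push steadily with about 12 N (a good kilo), finish while you are still holding it like that, and leave the other things on the table where they are.

Things in the scene. Friction and masses are not known exactly. Their poses are not given: they have to be found in the camera images.
- stops: four low wooden cleats, 12 mm high, 18 mm thick, 100 mm long, screwed to the table around the foot of the tray to be worked on, 1 to 19 mm outside its walls; fixed. Origin on the table midway between them, under the middle of that tray; axes as that tray's.
- tray_a: wooden tray, fixed: 280 mm long (its y), 190 mm wide (its x), end walls 10 mm thick, 75 mm high (a 78 mm hump mid-way), long sides 50 mm high. Origin under its middle, z up. A handle is already on its -y end; the +y end is bare. Either it or tray_b is the one between the stops, to be worked on; the other is put aside on the left.
- tray_a_bare (a point): middle of tray_a's bare end: on the wall's outside face (tray y = +140 mm), midway between the two drilled holes, which are 130 mm apart and 45 mm above the table; tray axes
- tray_b: the same tray made the other way round: handle already on its +y end, its -y end bare. Between the stops or put aside, see tray_a.
- tray_b_bare (a point): middle of tray_b's bare end: on the wall's outside face (tray y = -140 mm), midway between the holes, 45 mm above the table; tray axes
- handle: loose bow handle of dark wood, 0.1 to 0.2 kg: bar 160 mm long (its y), 18 mm thick (its x -26 to -8 mm), 26 mm high, with a foot 30 mm wide at each end pointing to +x, flat faces at x = +26 mm, centred at y = -65 and +65 mm; 34 mm free behind the bar. Origin under its middle; lies flat on the table, same either way up; in place its origin is 32 mm up.
- handle_foot1 (a point): middle of the flat face of the handle's foot at its y = -65 mm (x = 26, z = 13 mm in the handle)
- handle_foot2 (a point): middle of the flat face of the handle's foot at its y = +65 mm (x = 26, z = 13 mm in the handle)
- brush: pastry brush lying on the table, 190 mm long; leave it
- screwdriver: screwdriver lying on the table beyond the tray, 190 mm long; leave it
- dish: small steel dish with screws, 84 mm across, 30 mm high, beyond the tray; leave it
- mug: white mug, 80 mm across, 90 mm high; leave it
- jar: glass jar, 72 mm across, 95 mm high; leave it
- offcut: offcut of wood, 110 x 45 x 20 mm; leave it

How it is judged (in metres and radians):
At the end, for the whole second after the job is handed in: The handle is held by the fingers, at rest and clear of the stops, on the bare end of the tray between the stops: both feet within 3 mm of the wall, centred within 8 mm, within 8 mm of the holes' height, turned under 0.1 rad, pressing on the tray with 5 to 20 N through the last second (((horizontal distance between tray_a and stops below 0.02 m and y of handle_foot1 in the frame of tray_a between 0.137 and 0.143 m and z of handle_foot1 in the frame of tray_a between 0.037 and 0.053 m and y of handle_foot2 in the frame of tray_a between 0.137 and 0.143 m and z of handle_foot2 in the frame of tray_a between 0.037 and 0.053 m and x of handle in the frame of tray_a between -0.008 and 0.008 m and angle between the z axis of handle and the z axis of tray_a, either way round below 0.1 rad and contact force between handle and tray_a between 5 and 20 N) or (horizontal distance between tray_b and stops below 0.02 m and y of handle_foot1 in the frame of tray_b between -0.143 and -0.137 m and z of handle_foot1 in the frame of tray_b between 0.037 and 0.053 m and y of handle_foot2 in the frame of tray_b between -0.143 and -0.137 m and z of handle_foot2 in the frame of tray_b between 0.037 and 0.053 m and x of handle in the frame of tray_b between -0.008 and 0.008 m and angle between the z axis of handle and the z axis of tray_b, either way round below 0.1 rad and contact force between handle and tray_b between 5 and 20 N)) and contact force between the fingers and handle above 3 N and contact force between handle and stops below 0.3 N and linear speed of handle below 0.01 m/s); the arm keeps its last pose, push and grip.
It fails at once if the handle is banged or rammed against a tray with more than 40 N (contact force between handle and tray_a above 40 N or contact force between handle and tray_b above 40 N).
It fails at once if another thing on the table is moved by more than 40 mm (distance of any of brush, screwdriver, dish, mug, jar, offcut from where it was at the start of the episode above 0.04 m).
It also fails if it takes over 64 s, if anything falls off the work surface, if the arm or the gripper's body presses on something with over 40 N, if the wrist force passes 120 N, or if a joint passes its speed limit or range.

ROBOT

A 6-joint arm with a two-finger parallel gripper is mounted at the origin on the work surface. World frame = base frame: x ahead of the robot, y to its left, z up, the work surface at z = 0. Lengths are in mm, angles in rad, forces in N, time in s.
With the tool pointing down it reaches from about 325 to 925 mm from the base axis. Payload 3.1 kg.
Tool frame: the origin (TCP) lies at the very end of the fingers, on their centre line; the grasp point (between the pads) lies behind it (env.hold_point_z is the z of the grasp point in the tool frame, in mm); z points along the fingers, y is the line along which they close (so a half turn about z gives the same grasp; the last joint's range is limited). The gripper opens to 85 mm and grips with 20 to 120 N. Pads are 22 mm wide; open, the fingers measure 114 mm over their backs; the gripper's body (76 mm by 85 mm) begins 54 mm behind the grasp point. The pads swing forward as they close: fully open they stand 13 mm farther back than shut.
Start: joints at [-1.435, 0.217, 1.613, -0, 1.311, -0.112], TCP at [153.316, -605.915, 198.9] pointing down, gripper open.
Joint ranges: [-2.75, 2.75], [-0.78, 2.1], [0.31, 2.55], [-1.13, 4.27], [0.13, 2.63], [-2.58, 2.58]. Speed limits (rad/s): [2.79, 2.79, 3.14, 3.14, 3.14, 3.14].

INTERFACE

Orientations are given as a rotation vector (axis times angle).
In Python, from workcell import env, eyes, job_done, models gives the robot as it stands.
- The arm moves only by the shell command python3 -m pendant 'ROWS'. ROWS is JSON, a list of rows, each an object of numbers: "tx", "ty", "tz": the shift along the world's x, y, z in cm; "spin": the turn about the world's z in rad; "fingers": the finger opening in cm, from 0 to 8.54. A call has 1 to 12 rows; each row shifts and turns the commanded pose from where the row before left it; what a row does not reach is not made up. A row lasts 1/8 s, in which the tool goes at most 62.5 mm and 10.7 degrees, less where a joint would pass 70% of its speed; a pose out of reach is approached as far as the arm can. A call with a gripper value outside its range is refused whole. The fingers move at their own pace and stop on an object; the grip force is fixed at half the most. Time passes only in rows, so rows that do not move let the fingers close. It gives the time, the measured TCP pose, the force, the opening and the grip force at its end, in the units of the state.
- env.state(): the state, without advancing time (a new reading comes with each control period).
- eyes.get_image(name): name is "scene" or "top"; returns the picture (400x640x3 uint8, red, green, blue); there is no depth.
- eyes.calibration(name): a dict with "fx", "fy", "cx", "cy" (pixels), "D" ([k1, k2, p1, p2, k3] as OpenCV has them; the pictures are not rectified), "R" (3x3) and "t" (3): a world point X has camera coordinates R X + t. Camera axes: x right, y down, z forward; pixel columns grow to the right and rows downward; lengths in mm; the calibration is good to about 2 mm. A picture is of the moment at which its call begins. calibration takes no time and is no camera call.
- job_done(): hands the job in; it is judged then, once.
Trained networks look in the newest picture that a camera, given by its name, has taken for a name from the list of things; names that differ only in an ending like _2 or _b are one class to them, and where a whole thing is asked for, a point or a joint stands for the part that bears it (a point fixed in the world has none). Each returns a list of dicts, best first, with "confidence" (0 to 1); they miss things now and then, are a little off and sometimes report something else, mostly with a low value. They report only what shows in the picture. A call takes as long as a camera call.
- models.recognise(target, camera): "centre" ([x, y, z] in mm, in world coordinates, good to about 4 mm: the middle of the surface that is visible of it).
- models.tip_of(target, camera): "centre" ([x, y, z] in mm, in world coordinates, good to about 4 mm: a listed point, or the origin of a listed thing).
The state is a dict: "time_s": time; "joint_pos": joint angles; "qd": joint speeds; "tau": joint torques, N m; "ee_pos": TCP position; "orientation": TCP orientation; "contact_force": force on the tool from outside, world axes, zero at the start; "torque": the same for the moment, N m; "finger_gap": finger opening in mm; "grip_force": force on a finger pad.
Only numpy, scipy, OpenCV 4.12 (cv2) and the standard library are available. Lean on these libraries where they do the work, as an engineer would, in place of code of your own. Each camera call takes 0.05 s, during which the arm holds its last target. There are 200 camera calls.

## Working session

There is one attempt and no reset: what is moved stays moved. The work goes in short steps, Python scripts to look and compute and a shell command to move; the robot and the scene stay as the last step left them, time stands still between calls to the robot, and variables do not carry over. Pictures are saved under pics/ and viewed, at most 10 in all, crops included, and the job is handed in when it is done.

```bash
ls; mkdir -p pics; python3 - <<'E'
from workcell import env, eyes, models
import cv2
for c in("scene","top"):
    im=eyes.get_image(c); cv2.imwrite(f"pics/{c}0.png",im[:,:,::-1])
    for n in("handle","handle_foot1","handle_foot2","tray_a","tray_a_bare","tray_b_bare","stops"):
        print(c,n,[(([round(float(v)) for v in d["centre"]]),round(d["confidence"],2)) for d in models.tip_of(n,c)[:4]])
print(env.state(), env.hold_point_z)
E
```

```text
pics
scene handle [([380, 32, 0], 0.74)]
scene handle_foot1 [([412, -28, 15], 0.65), ([402, 100, 17], 0.56)]
scene handle_foot2 [([412, -28, 15], 0.65), ([402, 100, 17], 0.56)]
scene tray_a [([623, 443, 0], 0.88), ([585, -68, 1], 0.68)]
scene tray_a_bare [([599, 76, 46], 0.84)]
scene tray_b_bare [([610, 302, 44], 0.76)]
scene stops []
top handle [([384, 37, 1], 0.77)]
top handle_foot1 [([418, -28, 10], 0.81), ([400, 101, 10], 0.55)]
top handle_foot2 [([418, -28, 10], 0.81), ([400, 101, 10], 0.55)]
top tray_a [([620, 446, 0], 0.9), ([587, -63, 2], 0.8), ([363, -262, 1], 0.37)]
top tray_a_bare [([784, -97, 0], 0.71), ([597, 75, 43], 0.7), ([361, -262, 0], 0.48)]
top tray_b_bare [([608, 304, 44], 0.72), ([585, -64, -2], 0.6)]
top stops [([785, -101, -3], 0.72)]
{'time_s': 0.8, 'joint_pos': array([-1.43521883e+00,  2.16882029e-01,  1.61336795e+00,  1.27148547e-05,
        1.31128203e+00, -1.12218425e-01]), 'qd': array([ 0.00083052,  0.0015998 , -0.00146761, -0.0021012 ,  0.00074723,
       -0.00015504]), 'tau': array([-2.11905781e-04, -3.96832001e+01, -3.04234457e+01, -1.63935306e-04,
        5.66177860e-04, -1.05397739e-06]), 'ee_pos': array([ 153.31172576, -605.94243388,  198.92818605]), 'orientation': array([3.11745126e+00, 3.88229280e-01, 2.04145628e-05]), 'contact_force': array([-0.9120773 , -0.7237449 ,  0.35268189]), 'torque': array([ 0.00226842,  0.04786707, -0.0561162 ]), 'grip_force': 0.0, 'finger_gap': 85.52043979172181} -18.700000000000003
```

View pics/scene0.png

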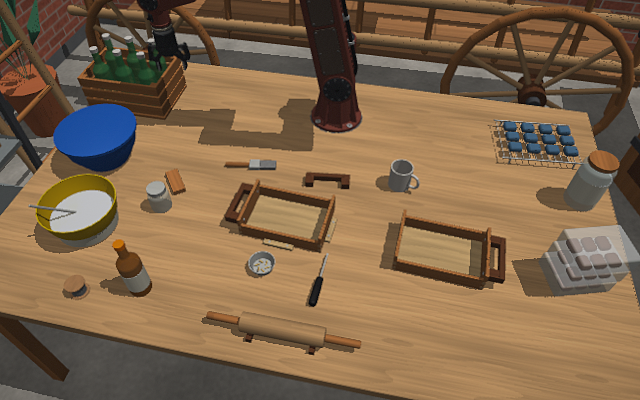

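View pics/top0.png

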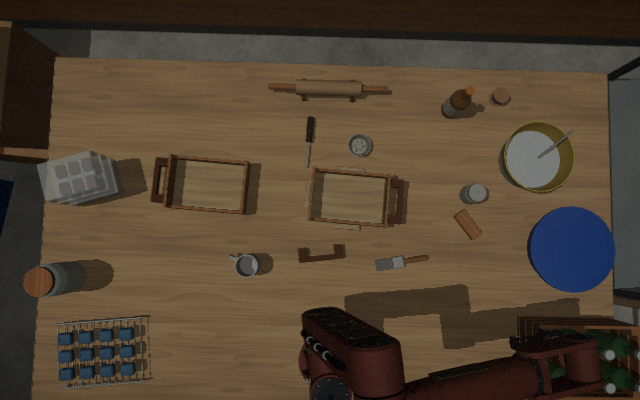

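The tray between the stops is tray_a: stops show at top-view (347,168) and (347,227), and its existing handle is at (397,200). Its bare end is at about (310,195). The loose handle lies at (322,254) with its feet towards the tray. The mug (247,265) and brush (400,263) are well clear of it. I'll average the detections to refine the poses.

```bash
python3 - <<'E'
from workcell import env, eyes, models
import numpy as np
exp={"handle_foot1":[(415,-28),(401,100)],"handle":[(382,35)],"tray_a":[(586,-66)],"tray_a_bare":[(598,75)],"mug":[None],"brush":[None]}
acc={}
for k in range(5):
  for c in("scene","top"):
    eyes.get_image(c)
    for n,es in exp.items():
      if es[0] is None and k: continue
      ds=models.tip_of(n,c)
      for e in es:
        for d in ds:
          p=np.array(d["centre"])
          if e is None or np.hypot(*(p[:2]-e))<25: acc.setdefault((n,e,c),[]).append(p); break
for k,v in acc.items(): print(k,len(v),np.mean(v,0).round(1),np.std(v,0).round(1))
E
```

```text
('handle_foot1', (415, -28), 'scene') 5 [416.3 -29.3  15.5] [1.7 2.  1.5]
('handle_foot1', (401, 100), 'scene') 5 [402.6  99.4  16.5] [1.4 1.6 0.4]
('handle', (382, 35), 'scene') 5 [379.   34.8   0.8] [0.9 0.9 1. ]
('tray_a', (586, -66), 'scene') 5 [584.3 -67.3  -1. ] [0.8 1.5 1.4]
('tray_a_bare', (598, 75), 'scene') 5 [596.2  76.   45.7] [1.4 1.  0.7]
('mug', None, 'scene') 1 [338.6 290.8  -1.9] [0. 0. 0.]
('brush', None, 'scene') 1 [ 357.5 -263.7    1.1] [0. 0. 0.]
('handle_foot1', (415, -28), 'top') 5 [418.6 -27.3  11.2] [1.6 1.2 0.6]
('handle_foot1', (401, 100), 'top') 4 [399.7 104.1  11.6] [1.4 1.1 1. ]
('handle', (382, 35), 'top') 5 [385.1  36.3   2.5] [1.4 3.3 1.2]
('tray_a', (586, -66), 'top') 5 [584.8 -64.    0. ] [1.7 0.7 0.9]
('tray_a_bare', (598, 75), 'top') 4 [597.   77.2  43.4] [1.2 0.7 2.4]
('mug', None, 'top') 1 [336.7 289.   -0.8] [0. 0. 0.]
('brush', None, 'top') 1 [ 3.622e+02 -2.628e+02  3.000e-01] [0. 0. 0.]
```

```bash
python3 -m pendant '[{"tx":3,"ty":4.8,"spin":0.12,"fingers":8},{"tx":3,"ty":5.4,"spin":0.12},{"tx":3,"ty":5.4,"spin":0.12},{"tx":3,"ty":5.4,"spin":0.12},{"tx":3,"ty":5.4,"spin":0.12},{"tx":3,"ty":5.4,"spin":0.12},{"tx":2,"ty":5.4,"spin":0.12},{"tx":1.3,"ty":5.4,"spin":0.12},{"ty":5.4,"spin":0.12},{"ty":5.4,"spin":0.12},{"ty":5.4,"spin":0.12},{"ty":5.0,"spin":0.125}]'
```

```text
invalid input at $[0]: expected keys tx, ty, tz, spin, fingers
```

```bash
cat > h.py <<'E'
from workcell import env
import numpy as np
from scipy.spatial.transform import Rotation as R
def st(s=None):
    s=s or env.state(); y=R.from_rotvec(s["orientation"]).as_matrix()[:,1]
    print("t",round(s["time_s"],2),"p",s["ee_pos"].round(1),"yawy",round(float(np.arctan2(y[1],y[0])),3),"yz",round(float(y[2]),3),"F",s["contact_force"].round(1),"T",s["torque"].round(2),"gap",round(s["finger_gap"],1),"grip",round(s["grip_force"],1))
if __name__=="__main__": st()
E
python3 h.py
```

```text
t 3.5 p [ 153.3 -605.9  198.9] yawy -1.323 yz -0.0 F [-0.2  0.3 -0.1] T [-0.03 -0.01  0.04] gap 84.8 grip 0.0
```

```bash
python3 -m pendant '[{"tx":3,"ty":4.8,"tz":0,"spin":0.12,"fingers":6},{"tx":3,"ty":5.4,"tz":0,"spin":0.12,"fingers":6},{"tx":3,"ty":5.4,"tz":0,"spin":0.12,"fingers":6},{"tx":3,"ty":5.4,"tz":0,"spin":0.12,"fingers":6},{"tx":3,"ty":5.4,"tz":0,"spin":0.12,"fingers":6},{"tx":3,"ty":5.4,"tz":0,"spin":0.12,"fingers":6},{"tx":2,"ty":5.4,"tz":0,"spin":0.12,"fingers":6},{"tx":1.3,"ty":5.4,"tz":0,"spin":0.12,"fingers":6},{"tx":0,"ty":5.4,"tz":0,"spin":0.12,"fingers":6},{"tx":0,"ty":5.4,"tz":0,"spin":0.12,"fingers":6},{"tx":0,"ty":5.4,"tz":0,"spin":0.12,"fingers":6},{"tx":0,"ty":5.0,"tz":0,"spin":0.125,"fingers":6}]'; python3 h.py
```

```text
time_s: 5.0
ee_pos: [366.2, 33.8, 199.3]
orientation: [2.076, 2.356, 0.002]
contact_force: [1.1, 0.6, -0.6]
finger_gap: 60.3
grip_force: 0.0
t 5.0 p [366.2  33.8 199.3] yawy 0.126 yz 0.002 F [ 1.1  0.6 -0.6] T [-0.02 -0.06 -0.01] gap 60.3 grip 0.0
```

```bash
python3 -m pendant '[{"tx":0,"ty":-0.1,"tz":-4,"spin":0,"fingers":6},{"tx":0,"ty":0,"tz":-4,"spin":0,"fingers":6},{"tx":0,"ty":0,"tz":-4,"spin":0,"fingers":6},{"tx":0,"ty":0,"tz":-3,"spin":0,"fingers":6},{"tx":0,"ty":0,"tz":-2.5,"spin":0,"fingers":6},{"tx":0,"ty":0,"tz":-1.5,"spin":0,"fingers":6},{"tx":0,"ty":0,"tz":-0.5,"spin":0,"fingers":6},{"tx":0,"ty":0,"tz":0,"spin":0,"fingers":6}]'; python3 h.py; python3 - <<'E'
from workcell import eyes
import cv2
a=eyes.get_image("scene")[120:240,240:440,::-1];b=eyes.get_image("top")[190:310,240:440,::-1]
cv2.imwrite("pics/g1.png",cv2.resize(cv2.hconcat([a,b]),None,fx=2,fy=2,interpolation=2))
E
```

```text
time_s: 6.0
ee_pos: [366.5, 31.1, 4.1]
orientation: [2.082, 2.353, 0.0]
contact_force: [-0.0, -0.6, -0.4]
finger_gap: 60.0
grip_force: 0.0
t 6.0 p [366.5  31.1   4.1] yawy 0.122 yz 0.0 F [-0.  -0.6 -0.4] T [-0.02  0.02  0.01] gap 60.0 grip 0.0
```

View pics/g1.png

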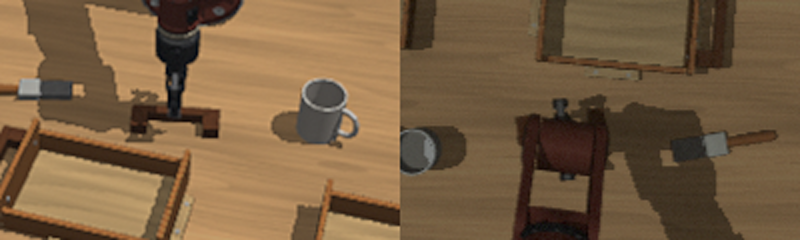

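The fingers straddle the middle of the bar (scene crop about (175,105)), between the feet at (137,125) and (210,128). I'll close and lift.

```bash
python3 -m pendant '[{"tx":0,"ty":0,"tz":0,"spin":0,"fingers":1},{"tx":0,"ty":0,"tz":0,"spin":0,"fingers":1},{"tx":0,"ty":0,"tz":0,"spin":0,"fingers":1},{"tx":0,"ty":0,"tz":0,"spin":0,"fingers":1},{"tx":0,"ty":0,"tz":0,"spin":0,"fingers":1},{"tx":0,"ty":0,"tz":0,"spin":0,"fingers":1}]'; python3 h.py
```

```text
time_s: 6.85
ee_pos: [366.3, 31.1, 3.9]
orientation: [-2.082, -2.353, 0.0]
contact_force: [-0.0, -0.8, -0.4]
finger_gap: 9.5
grip_force: 0.0
t 6.85 p [366.3  31.1   3.9] yawy 0.122 yz -0.0 F [-0.  -0.8 -0.4] T [-0.08 -0.01 -0.08] gap 9.5 grip 0.0
```

```bash
python3 - <<'E'
from workcell import eyes,models
import cv2
a=eyes.get_image("scene")[130:230,270:410,::-1];b=eyes.get_image("top")[210:310,270:410,::-1]
cv2.imwrite("pics/g2.png",cv2.resize(cv2.hconcat([a,b]),(784,280),interpolation=2))
for c in("scene","top"):
  for n in("handle","handle_foot1"): print(c,n,[(d["centre"],d["confidence"]) for d in models.tip_of(n,c)])
E
python3 h.py
```

```text
scene handle [([379.3, 33.8, -1.6], 0.64)]
scene handle_foot1 [([415.9, -27.1, 14.7], 0.96), ([403.2, 101.5, 12.5], 0.89)]
top handle []
top handle_foot1 [([397.9, 102.0, 12.1], 0.58), ([417.8, -26.2, 9.9], 0.57), ([584.4, -64.6, -0.7], 0.44)]
t 7.15 p [366.3  31.1   3.9] yawy 0.122 yz -0.0 F [ 0.6  0.3 -1. ] T [0.02 0.02 0.01] gap 9.9 grip 0.0
```

View pics/g2.png

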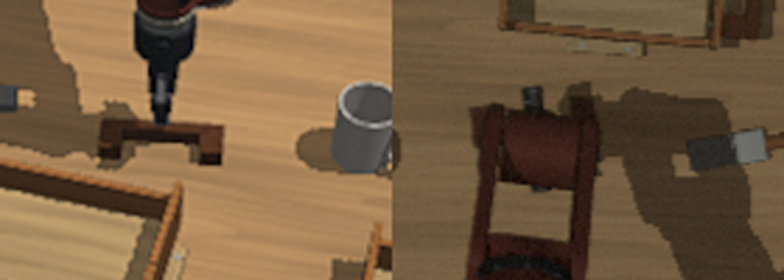

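```bash
cat >> h.py <<'E'
import cv2
from workcell import eyes
def proj(P,c):
    k=eyes.calibration(c); K=np.array([[k["fx"],0,k["cx"]],[0,k["fy"],k["cy"]],[0,0,1.]])
    return cv2.projectPoints(np.array(P,float).reshape(-1,3),cv2.Rodrigues(np.array(k["R"],float))[0],np.array(k["t"],float),K,np.array(k["D"],float))[0].reshape(-1,2)
E
python3 - <<'E'
from h import *
im=eyes.get_image("scene")
print(proj([[366.3,31.1,4],[366.3,31.1,26],[366,31,80]],"scene").round(1))
# predicted handle corners, yaw .122
c,s=np.cos(.122),np.sin(.122)
H=[[x,y,z] for z in(0,26) for x,y in((-26,-80),(-26,80),(-8,80),(-8,-80),(26,80),(26,-80),(26,50),(26,-50),(-8,50),(-8,-50))]
P=[[383+c*x-s*y,34.5+s*x+c*y,z] for x,y,z in H]
p=proj(P,"scene")
x0,y0,f=290,140,8
v=cv2.resize(im[y0:y0+65,x0:x0+95,::-1],None,fx=f,fy=f,interpolation=2)
for i,q in enumerate(p):
    cv2.circle(v,tuple(int(t) for t in ((q-[x0,y0]+.5)*f)),3,(0,255,0) if i>9 else (255,0,0),-1)
for q in proj([[366.3,31.1,4],[366.3,31.1,26]],"scene"): cv2.circle(v,tuple(int(t) for t in ((q-[x0,y0]+.5)*f)),4,(0,0,255),-1)
cv2.imwrite("pics/g3.png",v)
E
```

```text
[[327.3 178.5]
 [327.5 174.4]
 [327.9 163.7]]
```

View pics/g3.png

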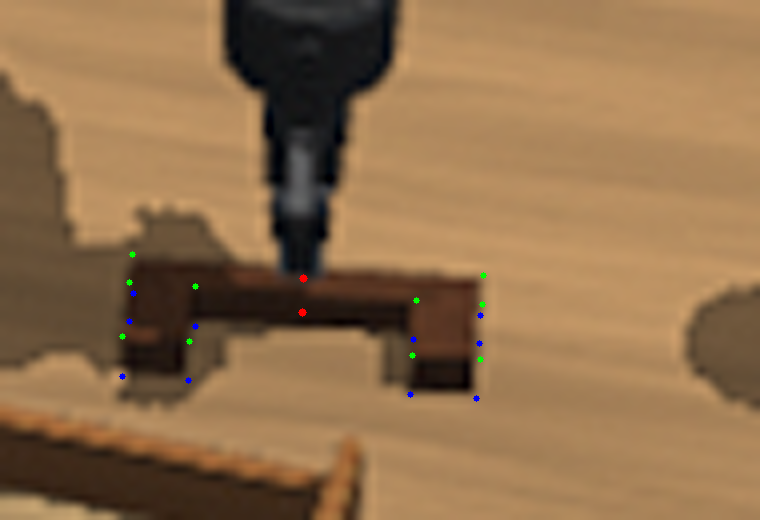

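The fingers stopped at the commanded 10 mm without touching anything, and their tips appear at the bar's upper edge, not around it. I'll check the reported TCP against both views.

```bash
python3 - <<'E'
from h import *
print("top",proj([[366.3,31.1,z] for z in(4,77,150,250)],"top").round(1).tolist())
im=cv2.imread("pics/scene0.png")
p=proj([[153.3,-605.9,z] for z in(199,218,272)],"scene"); print("start",p.round(1).tolist())
x0,y0,f=130,0,6
a=cv2.resize(im[y0:y0+80,x0:x0+65],None,fx=f,fy=f,interpolation=2)
for q in p: cv2.circle(a,tuple(int(t) for t in ((q-[x0,y0]+.5)*f)),3,(0,0,255),-1)
t=eyes.get_image("top")[:,:,::-1]; x0,y0=290,220
b=cv2.resize(t[y0:y0+80,x0:x0+65],None,fx=f,fy=f,interpolation=2)
for q in proj([[366.3,31.1,z] for z in(4,77,150)],"top"): cv2.circle(b,tuple(int(t) for t in ((q-[x0,y0]+.5)*f)),3,(0,0,255),-1)
cv2.imwrite("pics/g4.png",cv2.hconcat([a,b]))
print(env.state()["joint_pos"]); st()
E
```

```text
top [[321.4, 257.4], [321.6, 258.4], [321.9, 259.5], [322.2, 261.2]]
start [[175.3, 79.2], [174.2, 75.0], [171.1, 62.6]]
[-1.06924211e-01 -5.46739197e-02  2.32853392e+00 -4.16097461e-05
  8.67722857e-01 -2.28926730e-01]
t 7.25 p [366.3  31.1   3.9] yawy 0.122 yz 0.0 F [ 0.1  0.6 -0.5] T [0.05 0.05 0.02] gap 10.3 grip 0.0
```

View pics/g4.png

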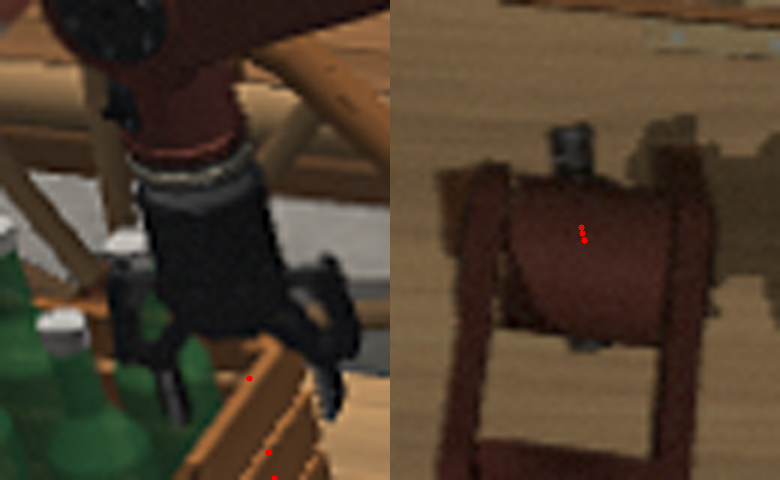

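In the start view the real fingertips sit at about crop (255,418), but the reported TCP projects to (273,478). So the real fingertips are about 35 mm higher than reported, and they closed above the bar. I'll reopen and go down in guarded steps.

```bash
python3 -m pendant '[{"tx":0,"ty":0,"tz":0,"spin":0,"fingers":6},{"tx":0,"ty":0,"tz":0,"spin":0,"fingers":6},{"tx":0,"ty":0,"tz":0,"spin":0,"fingers":6},{"tx":0,"ty":0,"tz":0,"spin":0,"fingers":6},{"tx":0,"ty":0,"tz":-0.7,"spin":0,"fingers":6},{"tx":0,"ty":0,"tz":-0.7,"spin":0,"fingers":6},{"tx":0,"ty":0,"tz":-0.6,"spin":0,"fingers":6},{"tx":0,"ty":0,"tz":0,"spin":0,"fingers":6}]'; python3 - <<'E'
from h import *
st()
im=eyes.get_image("scene"); x0,y0,f=290,130,6
cv2.imwrite("pics/g5.png",cv2.resize(im[y0:y0+75,x0:x0+95,::-1],None,fx=f,fy=f,interpolation=2))
E
```

```text
time_s: 8.25
ee_pos: [365.4, 31.2, -16.9]
orientation: [-2.081, -2.351, 0.002]
contact_force: [-0.5, 0.2, 1.2]
finger_gap: 59.8
grip_force: 0.0
t 8.25 p [365.4  31.2 -16.9] yawy 0.122 yz -0.002 F [-0.5  0.2  1.2] T [-0.02  0.01  0.02] gap 59.8 grip 0.0
```

View pics/g5.png

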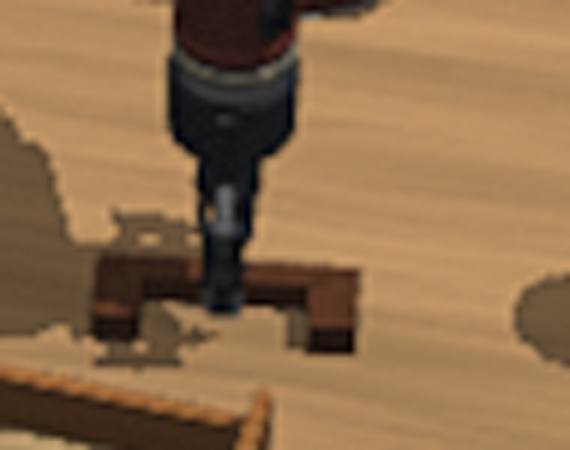

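```bash
python3 -m pendant '[{"tx":0,"ty":0,"tz":-0.5,"spin":0,"fingers":3.5},{"tx":0,"ty":0,"tz":-0.3,"spin":0,"fingers":3.5},{"tx":0,"ty":0,"tz":0,"spin":0,"fingers":3.5}]'; python3 h.py; python3 -m pendant '[{"tx":0,"ty":0,"tz":-0.3,"spin":0,"fingers":3.5},{"tx":0,"ty":0,"tz":0,"spin":0,"fingers":3.5}]'; python3 h.py;
```

```text
time_s: 8.68
ee_pos: [366.0, 31.1, -24.4]
orientation: [-2.081, -2.352, 0.001]
contact_force: [-0.4, 0.1, 0.2]
finger_gap: 35.0
grip_force: 0.0
t 8.68 p [366.   31.1 -24.4] yawy 0.122 yz -0.001 F [-0.4  0.1  0.2] T [ 0.02  0.02 -0.02] gap 35.0 grip 0.0
time_s: 8.93
ee_pos: [366.1, 31.1, -27.3]
orientation: [-2.082, -2.352, 0.0]
contact_force: [0.0, 0.2, -0.3]
finger_gap: 35.4
grip_force: 0.0
t 8.93 p [366.1  31.1 -27.3] yawy 0.122 yz -0.0 F [ 0.   0.2 -0.3] T [-0.03  0.01  0.01] gap 35.4 grip 0.0
```

```bash
for i in 1; do python3 -m pendant '[{"tx":0,"ty":0,"tz":-0.3,"spin":0,"fingers":3.5},{"tx":0,"ty":0,"tz":0,"spin":0,"fingers":3.5}]' >/dev/null; python3 h.py; python3 -m pendant '[{"tx":0,"ty":0,"tz":-0.3,"spin":0,"fingers":3.5},{"tx":0,"ty":0,"tz":0,"spin":0,"fingers":3.5}]' >/dev/null; python3 h.py; done
```

```text
t 9.18 p [366.1  31.1 -30.3] yawy 0.122 yz -0.001 F [-0.7 -0.8 -0.6] T [-0.01  0.02  0.  ] gap 34.9 grip 0.0
t 9.43 p [366.3  31.1 -33.2] yawy 0.122 yz -0.0 F [-0.2 -0.3 -0.5] T [-0.02  0.02  0.02] gap 35.0 grip 0.0
```

```bash
python3 -m pendant '[{"tx":0,"ty":0,"tz":-0.2,"spin":0,"fingers":3.5},{"tx":0,"ty":0,"tz":0,"spin":0,"fingers":3.5}]' >/dev/null; python3 h.py; python3 - <<'E'
from h import *
im=eyes.get_image("scene"); x0,y0,f=290,130,6
v=cv2.resize(im[y0:y0+75,x0:x0+95,::-1],None,fx=f,fy=f,interpolation=2)
# finger (outer face) tip at x=366+17.5+14, z 0/10/20
for z in(0,10,20): cv2.circle(v,tuple(int(t) for t in ((proj([366+25,34,z],"scene")[0]-[x0,y0]+.5)*f)),2,(0,0,255),-1)
cv2.imwrite("pics/g6.png",v)
E
```

```text
t 9.68 p [366.4  31.1 -33.4] yawy 0.122 yz -0.002 F [-7.5  0.9 21.4] T [ 0.08  1.13 -0.03] gap 34.9 grip 11.0
```

View pics/g6.png

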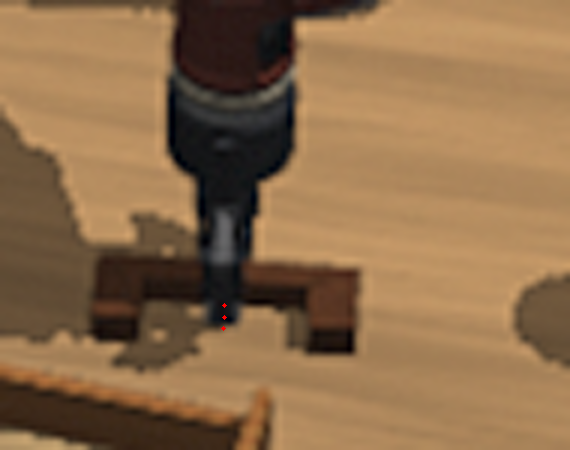

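The finger on the camera side is in front of the bar with its tip on the table (crop (225,325)). Reported z is therefore −33 at table contact. I'll rise 6 mm and close.

```bash
python3 -m pendant '[{"tx":0,"ty":0,"tz":0.7,"spin":0,"fingers":3.5},{"tx":0,"ty":0,"tz":0,"spin":0,"fingers":1},{"tx":0,"ty":0,"tz":0,"spin":0,"fingers":1},{"tx":0,"ty":0,"tz":0,"spin":0,"fingers":1},{"tx":0,"ty":0,"tz":0,"spin":0,"fingers":1}]' >/dev/null; python3 h.py
```

```text
t 10.35 p [367.2  31.  -27.5] yawy 0.122 yz 0.001 F [-1.1 -0.1  6.9] T [0.02 0.12 0.05] gap 16.8 grip 59.8
```

```bash
python3 -m pendant '[{"tx":0,"ty":0,"tz":2,"spin":0,"fingers":1},{"tx":0,"ty":0,"tz":4,"spin":0,"fingers":1},{"tx":0,"ty":0.5,"tz":4,"spin":-0.1,"fingers":1},{"tx":1,"ty":1.5,"tz":2.2,"spin":-0.17,"fingers":1},{"tx":2.5,"ty":2,"tz":0,"spin":-0.17,"fingers":1},{"tx":3,"ty":2,"tz":0,"spin":-0.17,"fingers":1},{"tx":3.5,"ty":2,"tz":0,"spin":-0.17,"fingers":1},{"tx":3.5,"ty":2,"tz":0,"spin":-0.17,"fingers":1},{"tx":3.5,"ty":2,"tz":0,"spin":-0.17,"fingers":1},{"tx":3.3,"ty":0.9,"tz":0,"spin":-0.17,"fingers":1},{"tx":2.2,"ty":0,"tz":0,"spin":-0.17,"fingers":1},{"tx":1,"ty":0,"tz":0,"spin":-0.17,"fingers":1}]' >/dev/null; python3 -m pendant '[{"tx":0,"ty":0,"tz":0,"spin":-0.147,"fingers":1},{"tx":0,"ty":0,"tz":0,"spin":0,"fingers":1},{"tx":0,"ty":0,"tz":0,"spin":0,"fingers":1}]' >/dev/null;python3 h.py; python3 - <<'E'
from h import *
from workcell import models
acc={}
for k in range(4):
  for c in("scene","top"):
    im=eyes.get_image(c)
    for n in("handle_foot1","handle_foot2","handle"):
      for d in models.tip_of(n,c):
        p=np.array(d["centre"])
        if k==0: print(c,n,p.round(0),round(d["confidence"],2))
        if np.hypot(*(p[:2]-[603,140]))<110: acc.setdefault((n[:8],c,bool(p[0]>602)),[]).append(p)
for k,v in acc.items(): print(k,len(v),np.mean(v,0).round(1),np.std(v,0).round(1))
E
```

```text
t 12.22 p [600.5 160.   92.9] yawy -1.653 yz 0.0 F [-0.6  0.6 -1.4] T [-0.02  0.02 -0.  ] gap 16.7 grip 58.9
scene handle_foot1 [666. 111. 136.] 0.71
scene handle_foot1 [532. 123. 134.] 0.69
scene handle_foot2 [666. 111. 136.] 0.71
scene handle_foot2 [532. 123. 134.] 0.69
scene handle [599. 142. 118.] 0.75
scene handle [340. 292.   0.] 0.58
top handle_foot1 [536. 121. 133.] 0.59
top handle_foot2 [536. 121. 133.] 0.59
top handle [601. 146. 124.] 0.57
('handle_f', 'scene', True) 8 [668.  109.6 137.2] [1.2 1.6 0.9]
('handle_f', 'scene', False) 6 [533.  123.  134.4] [0.9 0.8 0.7]
('handle', 'scene', False) 4 [598.1 143.9 120.1] [1.1 1.5 1.9]
('handle_f', 'top', False) 8 [535.2 121.6 133.6] [1.6 0.9 1.2]
('handle', 'top', False) 1 [601.4 145.7 124.1] [0. 0. 0.]
('handle', 'top', True) 3 [602.6 145.4 125.3] [0.2 0.7 1.9]
```

```bash
python3 -m pendant '[{"tx":0.06,"ty":0,"tz":-2,"spin":0,"fingers":1},{"tx":0,"ty":0,"tz":-3,"spin":0,"fingers":1},{"tx":0,"ty":0,"tz":-2.5,"spin":0,"fingers":1},{"tx":0,"ty":0,"tz":-1.34,"spin":0,"fingers":1},{"tx":-0.08,"ty":-1,"tz":0,"spin":0,"fingers":1},{"tx":-0.08,"ty":-1,"tz":0,"spin":0,"fingers":1},{"tx":-0.04,"ty":-0.5,"tz":0,"spin":0,"fingers":1},{"tx":0,"ty":0,"tz":0,"spin":0,"fingers":1},{"tx":0,"ty":0,"tz":0,"spin":0,"fingers":1}]' >/dev/null;python3 h.py; python3 - <<'E'
from h import *
from workcell import models
acc={}
for k in range(4):
  for c in("scene","top"):
    im=eyes.get_image(c)
    if k==0: cv2.imwrite(f"pics/a_{c}.png",im[:,:,::-1])
    for n in("handle_foot1","handle","tray_a_bare","tray_a"):
      for d in models.tip_of(n,c):
        p=np.array(d["centre"])
        if np.hypot(*(p[:2]-[595,50]))<150: acc.setdefault((n,c,bool(p[0]>630)),[]).append(p)
for k,v in acc.items(): print(k,len(v),np.mean(v,0).round(1),np.std(v,0).round(1))
a=cv2.imread("pics/a_scene.png")[175:265,235:345]; b=cv2.imread("pics/a_top.png")[150:240,270:380]
cv2.imwrite("pics/g7.png",cv2.resize(cv2.hconcat([a,b]),None,fx=3.6,fy=3.6,interpolation=2))
E
```

```text
t 14.95 p [600.4 135.1   6.1] yawy -1.655 yz -0.0 F [ 0.7  0.9 -1.3] T [ 0.01  0.01 -0.06] gap 17.2 grip 58.9
('handle_foot1', 'scene', True) 4 [664.4  83.1  49. ] [0.6 0.8 0.9]
('handle_foot1', 'scene', False) 3 [530.4  95.7  47.4] [1.1 0.4 0.9]
('handle', 'scene', False) 4 [596.7 117.6  32.6] [0.6 0.6 1.6]
('tray_a_bare', 'scene', False) 4 [596.9  76.6  46.6] [0.4 1.1 1.4]
('tray_a', 'scene', False) 5 [574.9 -35.    9.2] [20.7 65.6 19.7]
('handle_foot1', 'top', False) 4 [534.2  95.9  46.2] [1.2 1.1 0.6]
('handle', 'top', False) 7 [590.7 103.1  37.6] [23.7 19.   4.1]
('tray_a_bare', 'top', False) 6 [594.6  59.9  35.5] [ 5.8 58.5 15.4]
('tray_a', 'top', False) 4 [585.  -65.   -0.6] [0.8 1.2 1.2]
```

View pics/g7.png

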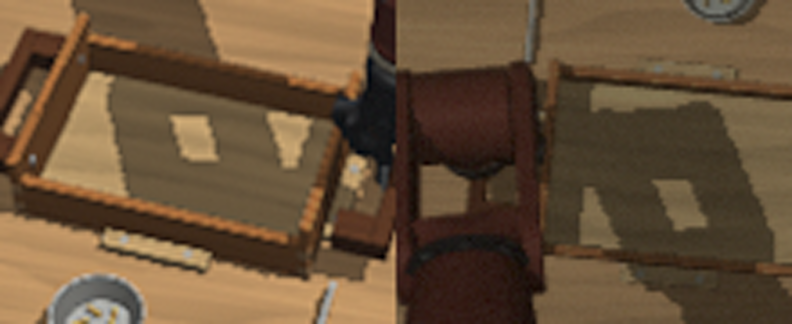

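The handle is held level just outside the bare wall: right-hand foot at crop (360,235), wall outside edge at about (325,225), roughly 13 mm gap. I'll close in gently.

```bash
python3 -m pendant '[{"tx":0.1,"ty":-0.3,"tz":-0.15,"spin":0,"fingers":1},{"tx":-0.02,"ty":-0.3,"tz":0,"spin":0,"fingers":1},{"tx":-0.02,"ty":-0.2,"tz":0,"spin":0,"fingers":1},{"tx":0,"ty":-0.1,"tz":0,"spin":0,"fingers":1},{"tx":0,"ty":0,"tz":0,"spin":0,"fingers":1}]' >/dev/null;python3 h.py;  python3 -m pendant '[{"tx":-0.01,"ty":-0.1,"tz":0,"spin":0,"fingers":1},{"tx":0,"ty":0,"tz":0,"spin":0,"fingers":1}]'>/dev/null;python3 h.py;
```

```text
t 17.57 p [600.5 126.    4. ] yawy -1.655 yz -0.0 F [ 1.   0.4 -2.2] T [ 0.03  0.02 -0.03] gap 17.0 grip 58.9
t 17.82 p [600.4 125.1   4.1] yawy -1.655 yz -0.0 F [-0.6 -0.1 -1.5] T [ 0.03 -0.02 -0.01] gap 16.9 grip 58.9
```

```bash
python3 -m pendant '[{"tx":-0.01,"ty":-0.1,"tz":0,"spin":0,"fingers":1},{"tx":-0.01,"ty":-0.1,"tz":0,"spin":0,"fingers":1},{"tx":0,"ty":0,"tz":0,"spin":0,"fingers":1}]'>/dev/null;python3 h.py;
```

```text
t 18.2 p [600.2 123.    4. ] yawy -1.655 yz -0.0 F [ 0.5  0.1 -1. ] T [ 0.02 -0.02 -0.04] gap 16.7 grip 58.9
```

```bash
python3 -m pendant '[{"tx":-0.01,"ty":-0.1,"tz":0,"spin":0,"fingers":1},{"tx":0,"ty":0,"tz":0,"spin":0,"fingers":1}]'>/dev/null;python3 h.py;
```

```text
t 18.45 p [600.1 122.    4. ] yawy -1.655 yz 0.0 F [-0.1  0.5 -1.7] T [ 0.01 -0.    0.02] gap 16.9 grip 58.9
```

```bash
python3 -m pendant '[{"tx":-0.01,"ty":-0.1,"tz":0,"spin":0,"fingers":1},{"tx":0,"ty":-0.05,"tz":0,"spin":0,"fingers":1},{"tx":0,"ty":0,"tz":0,"spin":0,"fingers":1}]'>/dev/null;python3 h.py;
```

```text
t 18.82 p [600.  120.5   4. ] yawy -1.655 yz -0.0 F [ 0.2  0.2 -1.9] T [-0.05 -0.04 -0.  ] gap 16.9 grip 58.9
```

```bash
python3 -m pendant '[{"tx":-0.01,"ty":-0.1,"tz":0,"spin":0,"fingers":1},{"tx":0,"ty":0,"tz":0,"spin":0,"fingers":1}]'>/dev/null;python3 h.py;
```

```text
t 19.07 p [599.9 120.1   4.1] yawy -1.655 yz -0.001 F [-1.3  2.  -2.2] T [0.37 0.01 0.23] gap 16.8 grip 59.0
```

```bash
python3 -m pendant '[{"tx":0,"ty":-0.03,"tz":0,"spin":0.005,"fingers":1},{"tx":0,"ty":0,"tz":0,"spin":0,"fingers":1}]'>/dev/null;python3 h.py;python3 h.py
```

```text
t 19.32 p [599.6 119.7   4. ] yawy -1.65 yz -0.001 F [-1.7  3.3 -0.7] T [0.5  0.11 0.19] gap 17.3 grip 59.0
t 19.32 p [599.6 119.7   4. ] yawy -1.65 yz -0.001 F [-1.7  3.3 -0.7] T [0.5  0.11 0.19] gap 17.3 grip 59.0
```

```bash
python3 -m pendant '[{"tx":0,"ty":-0.05,"tz":0,"spin":0,"fingers":1},{"tx":0,"ty":0,"tz":0,"spin":0,"fingers":1}]'>/dev/null;python3 h.py;python3 h.py
```

```text
t 19.57 p [599.5 119.6   4. ] yawy -1.65 yz -0.001 F [-1.7  4.6 -0.9] T [0.8  0.15 0.29] gap 16.9 grip 59.1
t 19.57 p [599.5 119.6   4. ] yawy -1.65 yz -0.001 F [-1.7  4.6 -0.9] T [0.8  0.15 0.29] gap 16.9 grip 59.1
```

```bash
python3 -m pendant '[{"tx":0,"ty":0,"tz":0,"spin":0.01,"fingers":1},{"tx":0,"ty":0,"tz":0,"spin":0,"fingers":1}]'>/dev/null;python3 h.py;  python3 -m pendant '[{"tx":0,"ty":-0.03,"tz":0,"spin":0.01,"fingers":1},{"tx":0,"ty":0,"tz":0,"spin":0,"fingers":1}]'>/dev/null;python3 h.py
```

```text
t 19.82 p [599.6 119.1   3.9] yawy -1.64 yz -0.001 F [-1.9  5.  -0.1] T [0.67 0.28 0.13] gap 17.0 grip 59.1
t 20.07 p [599.6 119.2   3.9] yawy -1.633 yz -0.002 F [-1.9  6.2 -1.7] T [ 0.92  0.22 -0.43] gap 16.8 grip 59.1
```

```bash
python3 -m pendant '[{"tx":0,"ty":0,"tz":0,"spin":-0.007,"fingers":1},{"tx":0,"ty":0,"tz":0,"spin":0,"fingers":1}]'>/dev/null;python3 h.py;  python3 -m pendant '[{"tx":0,"ty":-0.04,"tz":0,"spin":0,"fingers":1},{"tx":0,"ty":0,"tz":0,"spin":0,"fingers":1},{"tx":0,"ty":0,"tz":0,"spin":0,"fingers":1}]'>/dev/null;python3 h.py
```

```text
t 20.32 p [599.6 119.2   3.9] yawy -1.638 yz -0.001 F [-1.5  5.9 -0.6] T [ 0.84  0.3  -0.1 ] gap 16.6 grip 59.0
t 20.7 p [599.6 119.2   3.9] yawy -1.639 yz -0.002 F [-2.1  5.6 -1. ] T [ 0.99  0.29 -0.11] gap 16.8 grip 59.1
```

```bash
python3 -m pendant '[{"tx":0,"ty":-0.1,"tz":0,"spin":0,"fingers":1},{"tx":0,"ty":0,"tz":0,"spin":0,"fingers":1},{"tx":0,"ty":0,"tz":0,"spin":0,"fingers":1}]'>/dev/null;python3 h.py; python3 - <<'E'
from h import *
from workcell import models
acc={}
for k in range(5):
  for c in("scene","top"):
    im=eyes.get_image(c)
    for n in("handle_foot1","handle","tray_a_bare","tray_a"):
      for d in models.tip_of(n,c):
        p=np.array(d["centre"])
        if np.hypot(*(p[:2]-[595,30]))<150: acc.setdefault((n,c,round(p[0]/50),round(p[1]/60)),[]).append(p)
for k,v in acc.items(): print(k,len(v),np.mean(v,0).round(1),np.std(v,0).round(1))
st()
E
```

```text
t 21.07 p [599.6 119.2   4. ] yawy -1.639 yz -0.004 F [-2.   9.3 -1.9] T [ 1.48  0.28 -0.04] gap 17.2 grip 59.1
('handle_foot1', 'scene', 11, 1) 5 [532.1  78.4  45.8] [1.6 0.7 1.9]
('handle_foot1', 'scene', 13, 1) 5 [666.3  69.2  47.1] [0.8 1.9 1. ]
('handle', 'scene', 12, 2) 5 [597.4 101.1  32.1] [1.7 1.3 1.6]
('tray_a_bare', 'scene', 12, 1) 4 [597.6  77.5  45.3] [1.3 1.7 0.9]
('handle_foot1', 'top', 11, 1) 5 [534.3  79.1  41.7] [1.1 0.6 1.8]
('handle', 'top', 12, 2) 5 [601.1 103.8  33.9] [1.  2.1 0.9]
('tray_a_bare', 'top', 12, 1) 5 [597.5  77.2  42.6] [1.7 1.6 1.5]
('tray_a', 'top', 12, -1) 5 [585.3 -64.7   0. ] [1.2 1.  1.1]
('tray_a', 'scene', 12, -1) 4 [586.3 -67.    1. ] [1.1 0.9 0.4]
('handle_foot1', 'top', 12, -1) 1 [586.7 -65.9   0.8] [0. 0. 0.]
t 23.57 p [599.6 119.3   3.9] yawy -1.639 yz -0.004 F [-1.3  9.4 -1.6] T [ 1.43  0.26 -0.07] gap 16.8 grip 59.1
```

```bash
python3 -m pendant '[{"tx":0,"ty":-0.07,"tz":0,"spin":0,"fingers":1},{"tx":0,"ty":0,"tz":0,"spin":0,"fingers":1},{"tx":0,"ty":0,"tz":0,"spin":0,"fingers":1},{"tx":0,"ty":0,"tz":0,"spin":0,"fingers":1},{"tx":0,"ty":0,"tz":0,"spin":0,"fingers":1},{"tx":0,"ty":0,"tz":0,"spin":0,"fingers":1},{"tx":0,"ty":0,"tz":0,"spin":0,"fingers":1},{"tx":0,"ty":0,"tz":0,"spin":0,"fingers":1}]'>/dev/null;python3 h.py; python3 - <<'E'
from h import *
for i in range(3): eyes.get_image("top"); st()
E
```

```text
t 24.57 p [599.6 119.3   4. ] yawy -1.639 yz -0.005 F [-1.5 10.9 -1.6] T [ 1.74  0.26 -0.11] gap 16.5 grip 59.1
t 24.62 p [599.6 119.3   4. ] yawy -1.639 yz -0.005 F [-2.  11.7 -1.4] T [ 1.7   0.28 -0.12] gap 16.8 grip 59.1
t 24.68 p [599.6 119.3   4. ] yawy -1.639 yz -0.005 F [-1.3 10.8 -1.4] T [ 1.72  0.28 -0.05] gap 16.8 grip 59.1
t 24.73 p [599.6 119.3   4. ] yawy -1.639 yz -0.005 F [-1.3 10.4 -0.9] T [ 1.78  0.26 -0.09] gap 16.8 grip 59.1
```

```bash
python3 -m pendant '[{"tx":0,"ty":-0.03,"tz":0,"spin":0,"fingers":1},{"tx":0,"ty":0,"tz":0,"spin":0,"fingers":1},{"tx":0,"ty":0,"tz":0,"spin":0,"fingers":1},{"tx":0,"ty":0,"tz":0,"spin":0,"fingers":1},{"tx":0,"ty":0,"tz":0,"spin":0,"fingers":1},{"tx":0,"ty":0,"tz":0,"spin":0,"fingers":1},{"tx":0,"ty":0,"tz":0,"spin":0,"fingers":1},{"tx":0,"ty":0,"tz":0,"spin":0,"fingers":1}]'>/dev/null;python3 h.py; python3 -c "
from workcell import job_done
print(job_done())"
```

```text
t 25.73 p [599.6 119.3   4. ] yawy -1.639 yz -0.005 F [-2.6 11.2 -1.2] T [ 1.81  0.27 -0.07] gap 17.1 grip 59.1
the job is handed in; nothing more can be done
None
```

I handed the job in at about 26 s with the handle gripped level against the bare end of tray_a, both feet in contact, pressing at about 11–12 N and centred within about 2 mm by the camera estimates; the verdict wasn't shown.

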